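Set a sphere gauge and lock it with its jam nut

ROBOT

A 6-joint arm with a two-finger parallel gripper is mounted at the origin on a cart in front of the work surface, level with it; the furniture and walls round the work are solid. World frame = base frame: x ahead of the robot, y to its left, z up, the work surface at z = 0. Lengths are in m, angles in rad, forces in N, time in s.
With the tool pointing down it reaches from about 0.375 to 0.9 m from the base axis. Payload 3.1 kg.
Tool frame: the origin (TCP) lies at the centre of the arm's flange, where the gripper is bolted on; the fingertips stand robot.tip_extent ahead of it and the grasp point (between the pads) lies 164 mm ahead of it (robot.tip_extent is the distance from the TCP to the fingertips, in m); z points along the fingers, y is the line along which they close (so a half turn about z gives the same grasp; the last joint's range is limited). The gripper opens to 87 mm and grips with 3 to 60 N. Pads are 19 mm wide; open, the fingers measure 117 mm over their backs; the gripper's body (75 mm by 190 mm) begins 51 mm behind the grasp point.
Start: joints at [1.107, 0.527, 1.433, -0, 1.181, -0.178], TCP at [0.176, 0.6, 0.405] pointing down, gripper open.
Joint ranges: [-3.08, 3.08], [-0.75, 2.2], [0.22, 2.44], [-1.43, 4.57], [0, 2.65], [-2.85, 2.85]. Speed limits (rad/s): [2.79, 2.79, 3.14, 3.14, 3.14, 3.14].

INTERFACE

Orientations are given as a unit quaternion [x, y, z, w].
In Python, from rig import get_obs, camera, hand_in, cut_out, robot gives the robot as it stands.
- The arm moves only by the tool step_arm, never from a script. Its argument "rows" is a list of rows, each a list of 6 numbers: the shift along the world's x, y, z in m, then the turn, a rotation vector about the world's x, y, z in degrees. A call has 1 to 12 rows; each row shifts and turns the commanded pose from where the row before left it; what a row does not reach is not made up. A row lasts 1/8 s, in which the tool goes at most 62.5 mm and 10.7 degrees, less where a joint would pass 70% of its speed; a pose out of reach is approached as far as the arm can. A call is refused whole if a number of a shift passes 0.0625 or a number of a turn 10.7, either way. A call with a gripper value outside its range is refused whole. "jaw" is the finger opening in m, from 0 to 0.087, set as the call begins (left out, the last holds). The fingers move at their own pace and stop on an object; "squeeze" is the grip in N (left out, the last holds). Time passes only in rows, so rows that do not move let the fingers close. It gives the time, the measured TCP pose, the force, the opening and the grip force at its end, in the units of the state.
- get_obs(): the state, without advancing time (a new reading comes with each control period).
- camera(name): name is "scene" or "side" or "wrist"; returns a dict with "pixels" (384x512x3 uint8, blue, green, red), "depth" (384x512 float32, m along the optical axis (not along the pixel's ray), 0 where there is no reading), "fov_y" (degrees; the focal length in pixels is half the picture's height over the tangent of half this angle, whatever the lens; pixels are square), "cx", "cy" (the principal point, pixels), "extrinsics" (4x4, takes a point from camera to world coordinates); the wrist camera has in their place "mount" (4x4, takes a point from camera to tool coordinates, whose origin is the TCP and whose axes are the flange's). Camera axes: x right, y up, looking along -z (the intrinsics and any distortion apply to the point x, -y, -z); pixel columns grow to the right and rows downward; lengths in m; the calibration is good to about 2 mm. A picture is of the moment at which its call begins: read the wrist's pose just before it.
- hand_in(): hands the job in; it is judged then, once.
Trained networks look in the newest picture that a camera, given by its name, has taken for a name from the list of things; names that differ only in an ending like _2 or _b are one class to them, and where a whole thing is asked for, a point or a joint stands for the part that bears it (a point fixed in the world has none). Each returns a list of dicts, best first, with "confidence" (0 to 1); they miss things now and then, are a little off and sometimes report something else, mostly with a low value. They report only what shows in the picture. A call takes as long as a camera call.
- cut_out(label, camera): "region" (384x512 bool, what is visible of it) and "extent" ([centre column, centre row, width, height] in pixels, round what is visible of it).
The state is a dict: "time": time; "q": joint angles; "joint_velocities": joint speeds; "joint_torque": joint torques, N m; "position": TCP position; "tool_rot": TCP orientation; "ft_force": force on the tool from outside, world axes, zero at the start; "moment": the same for the moment, N m; "grip_width": finger opening in m; "grip_force": force on a finger pad.
Only numpy, scipy, OpenCV 4.12 (cv2) and the standard library are available. Lean on these libraries where they do the work, as an engineer would, in place of code of your own. Each camera call takes 0.05 s, during which the arm holds its last target. There are 200 camera calls.

TASK

Set the bench gauge to the steel calibration sphere on its anvil and lock it there. Turn the gauge's spindle down by its small upper head until its foot nips the sphere lightly, by feel and without forcing it; then run the wide jam nut below the head down the thread onto its washer and nip it up finger tight, to about 0.5 N m of turning effort, with the sphere still nipped. Do not strain the gauge, and leave the things round it where they are.

Things in the scene. Friction and masses are not known exactly. Their poses are not given: they have to be found in the camera images.
- gauge: Heavy grey cast C-frame bench gauge, fixed, base 172 x 104 mm. Origin on the desk (z = 0) straight below the upright spindle; spindle, jam nut, boss, anvil and sphere share this one vertical axis. Its x points to its column, from 64 mm behind the axis. The arm's flat top, 52 mm wide, is at z = 102 mm, bolt heads 106 mm; the anvil's face at 28 mm.
- boss_top (a point): Centre of the top face of the gauge's threaded steel boss, 36 mm across, 14 mm high on the arm: z = 116 mm. A plain dark steel washer, 35 mm across, lies on it round the spindle; its thickness is not known, 1.5 to 4 mm, so the jam nut seats with its lower face at z = 117.5 to 120 mm.
- spindle: Threaded steel spindle, 16 mm across. Origin: centre of its flat foot, at the start 2 to 4 mm above the sphere's top (z = 56.6 mm). Clockwise from above (yaw falling) runs it down, 2.55 mm per rad. It turns with 0.07 N m and stays where left. Once the foot touches, the effort grows by 0.025 N m per 10 N on the sphere: some 30 N is reached about 0.3 rad after touch; over 70 N spoils the sphere.
- head (a point): Centre of the spindle's dark knurled round head, 29.5 mm across, 22 mm high, at the very top, 97.5 mm above the foot: grip and turn the spindle here. Let go, the spindle keeps at most about 27 N on the sphere.
- jam_nut: Bright knurled round jam nut, 47 mm across, 14 mm high, on the same thread between the washer and the head. Origin: centre of its lower face, 5.5 to 8.5 mm above the boss at the start. Clockwise from above runs it down, 2.55 mm per rad, with 0.04 N m; turning the spindle leaves it where it is. The head's top stands 25 to 38 mm above the nut's top.
- nut_rim (a point): Centre of the jam nut, 7 mm above its lower face: grip its rim here. Once it is seated the effort climbs by about 0.1 N m per 0.03 rad; 10 N of clamping takes about 0.08 N m. Nipped tight is 0.35 to 0.65 N m above the running effort (45 to 80 N on the washer) and stays so when let go; under 35 N is loose, over 120 N strains the gauge.
- ball: Polished steel calibration sphere, 28.6 mm across, resting on the anvil in a low black ring. Origin: its lowest point, at z = 28 mm.
- mug: White china mug, 97 mm high, a bystander. Origin: its underside.
- tin: Round pale tin, 66 mm across, 24 mm high, a bystander. Origin: centre of its underside.
- vial_a: Small glass vial with a white screw cap, 25 mm across, 62 mm high, a bystander. Origin: centre of its underside.
- vial_b: Small glass vial with a black screw cap, 25 mm across, 62 mm high, a bystander. Origin: centre of its underside.
- cell: Turned steel sample cup, 50 mm across, 70 mm high, a bystander. Origin: centre of its underside.

How it is judged:
By the outcome, as a careful person would: the job done as asked, in the order asked, and still so for the second after the job is handed in, with the robot touching nothing.
It also fails if it takes over 67 s, if anything falls off the work surface, if the arm or the gripper's body presses on something with over 40 N, if the wrist force passes 120 N, or if a joint passes its speed limit or range.

## Working session

There is one attempt and no reset: what is moved stays moved. The work goes in short steps, Python scripts to look and compute and a tool call to move; the robot and the scene stay as the last step left them, time stands still between calls to the robot, and variables do not carry over. Pictures are saved under pics/ and viewed, at most 10 in all, crops included, and the job is handed in when it is done.

Besides the shell and the picture viewer there is one more tool, called after ">>>" as name(argument=value, ...) on one line, values as JSON. step_arm: Moves the arm, as the interface text tells. Its arguments: {"type":"object","properties":{"rows":{"type":"array"},"jaw":{"type":"number"},"squeeze":{"type":"number"}},"required":["rows"]}

```bash
ls; mkdir -p pics
cat > h.py <<'E'
import numpy as np, cv2
from rig import get_obs, camera, cut_out, robot
from scipy.spatial.transform import Rotation as R
def shot(name):
    o=get_obs(); c=camera(name)
    c['f']=192/np.tan(np.radians(c['fov_y'])/2)
    if name=='wrist':
        T=np.eye(4);T[:3,:3]=R.from_quat(o['tool_rot']).as_matrix();T[:3,3]=o['position']
        c['extrinsics']=T@np.array(c['mount'])
    return c
def world(c,v,u,d=None):
    d=c['depth'][v,u] if d is None else d
    p=np.stack([(u-c['cx'])*d/c['f'],-(v-c['cy'])*d/c['f'],-d],-1)
    E=np.array(c['extrinsics']); return p@E[:3,:3].T+E[:3,3]
E
python3 - <<'E'
from h import *
print(robot, get_obs())
ims=[]
for n in ['scene','side','wrist']:
    c=shot(n); cv2.imwrite(f'pics/{n}0.png',c['pixels']); print(n,{k:v for k,v in c.items() if k not in('pixels','depth')})
    for l in ['gauge','head','jam_nut','mug','tin','vial_a','cell','ball','boss_top']:
        try: r=cut_out(l,n)
        except Exception as e: print(l,e);continue
        for k in r[:2]:
            v,u=np.nonzero(k['region']&(c['depth']>0))
            if len(v)==0: continue
            w=world(c,v,u); print(l,round(k['confidence'],2),np.round(k['extent']),'med',np.median(w,0).round(3),'lo',np.percentile(w,3,0).round(3),'hi',np.percentile(w,97,0).round(3))
E
```

```text
pics
<Robot object at 0x7f061655be00> {'time': 0.0, 'q': array([ 1.10751554e+00,  5.28482912e-01,  1.43391799e+00, -4.14463505e-05,
        1.18137156e+00, -1.78489528e-01]), 'joint_velocities': array([-0.00037167,  0.00088276,  0.00027541,  0.00052329,  0.00026671,
       -0.00125987]), 'joint_torque': array([ 1.22717365e-04, -4.40046358e+01, -1.76588881e+01,  6.32461673e-02,
        5.81334648e-02, -1.62320016e-04]), 'position': array([0.17541118, 0.59951953, 0.40375592]), 'tool_rot': array([ 1.41907011e-01,  9.89879393e-01, -1.04031901e-03, -3.25579220e-04]), 'ft_force': array([-0.09512053, -0.28462918, -0.18972111]), 'moment': array([ 0.02548824, -0.01718339,  0.06148358]), 'grip_force': 0.0, 'grip_width': 0.0871527820566656}
scene {'fov_y': 45.985687642809154, 'cx': 265.580399535274, 'cy': 195.17747152410047, 'extrinsics': array([[ 0.52436969,  0.44708824, -0.72467133, -0.38091217],
       [-0.85146634,  0.26888196, -0.45023056, -0.61798582],
       [-0.00644174,  0.85312051,  0.52167414,  0.78278002],
       [ 0.        ,  0.        ,  0.        ,  1.        ]]), 'f': np.f
[... 3071 characters left out ...]
152e-01,  2.79669566e-01,
         7.70607976e-02],
       [ 9.99999481e-01, -2.98795377e-04, -9.73875619e-04,
        -4.69956926e-04],
       [-8.51450261e-04,  2.79669965e-01, -9.60095821e-01,
         1.98389301e-02],
       [ 0.00000000e+00,  0.00000000e+00,  0.00000000e+00,
         1.00000000e+00]]), 'f': np.float64(310.7279974280242), 'extrinsics': array([[ 2.80480585e-01, -9.21501261e-01, -2.68637428e-01,
         1.01483152e-01],
       [ 9.59859331e-01,  2.69516842e-01,  7.76578189e-02,
         6.21014466e-01],
       [ 8.40533315e-04, -2.79635652e-01,  9.60105825e-01,
         3.84910260e-01],
       [ 0.00000000e+00,  0.00000000e+00,  0.00000000e+00,
         1.00000000e+00]])}
```

Run:
```python
from h import *
from scipy.optimize import least_squares
print('tip',robot.tip_extent)
ims=[]
for n in ['scene','side']:
    c=shot(n); cu,cv_=(265,205) if n=='scene' else (255,205)
    ims.append(cv2.resize(c['pixels'][cv_-50:cv_+50,cu-50:cu+50],(400,400),interpolation=cv2.INTER_CUBIC))
    v,u=np.mgrid[140:260,200:320]; v=v.ravel();u=u.ravel();w=world(c,v,u)
    w=w[np.hypot(w[:,0]-.54,w[:,1]+.045)<.035]
    for nm,r,z0,z1 in [('head',.01475,.15,.166),('nut',.0235,.127,.135)]:
        p=w[(w[:,2]>z0)&(w[:,2]<z1)]
        s=least_squares(lambda q:np.hypot(p[:,0]-q[0],p[:,1]-q[1])-r,[.545,-.04],loss='soft_l1',f_scale=.001)
        print(n,nm,len(p),s.x.round(4),np.abs(s.fun).mean().round(4))
    print('hist',np.histogram(w[:,2],bins=np.arange(.10,.18,.002)))
    t=w[w[:,2]>.166]; print('top',t.mean(0).round(4),len(t),np.percentile(t[:,2],[50,95]))
cv2.imwrite('pics/a.png',np.hstack(ims))
```

```text
tip 0.1822
scene head 56 [ 0.5422 -0.0395] 0.0014
scene nut 67 [ 0.5434 -0.0391] 0.0036
hist (array([39, 28, 16,  5,  9,  7,  9,  9,  9,  4,  2,  4,  3, 13, 11, 10, 19,
       43, 31,  4,  2,  1,  1,  2,  6,  6,  6,  5,  7, 10,  8,  6,  8, 16,
       18,  7,  0,  0,  0]), array([0.1  , 0.102, 0.104, 0.106, 0.108, 0.11 , 0.112, 0.114, 0.116,
       0.118, 0.12 , 0.122, 0.124, 0.126, 0.128, 0.13 , 0.132, 0.134,
       0.136, 0.138, 0.14 , 0.142, 0.144, 0.146, 0.148, 0.15 , 0.152,
       0.154, 0.156, 0.158, 0.16 , 0.162, 0.164, 0.166, 0.168, 0.17 ,
       0.172, 0.174, 0.176, 0.178]))
top [ 0.5378 -0.0415  0.1684] 41 [0.16855053 0.17074955]
side head 62 [ 0.543  -0.0382] 0.0014
side nut 50 [ 0.5426 -0.0373] 0.0013
hist (array([26, 57, 37, 11, 10,  6,  7, 13, 10,  6,  6,  1,  5, 11, 10, 15, 11,
       18, 59, 37,  5,  4,  0,  0,  5,  5, 11,  9,  7,  5,  9,  5, 11, 14,
       27, 26,  0,  0,  0]), array([0.1  , 0.102, 0.104, 0.106, 0.108, 0.11 , 0.112, 0.114, 0.116,
       0.118, 0.12 , 0.122, 0.124, 0.126, 0.128, 0.13 , 0.132, 0.134,
       0.136, 0.138, 0.14 , 0.142, 0.144, 0.146, 0.148, 0.15 , 0.152,
       0.154, 0.156, 0.158, 0.16 , 0.162, 0.164, 0.166, 0.168, 0.17 ,
       0.172, 0.174, 0.176, 0.178]))
top [ 0.5409 -0.0418  0.1693] 67 [0.1693206  0.17141779]
```

View pics/a.png

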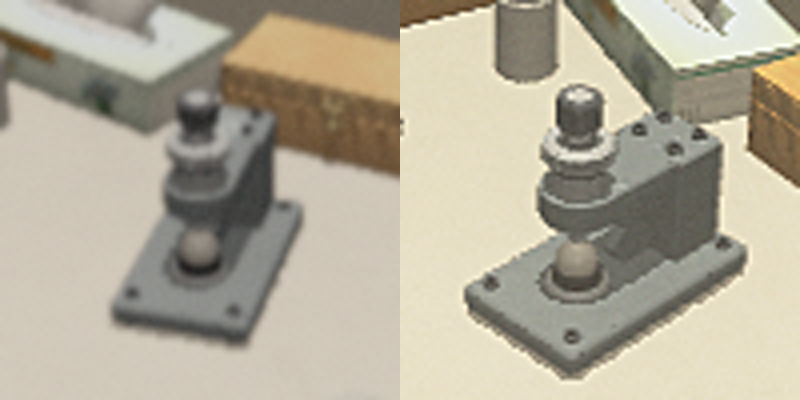

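View pics/scene0.png

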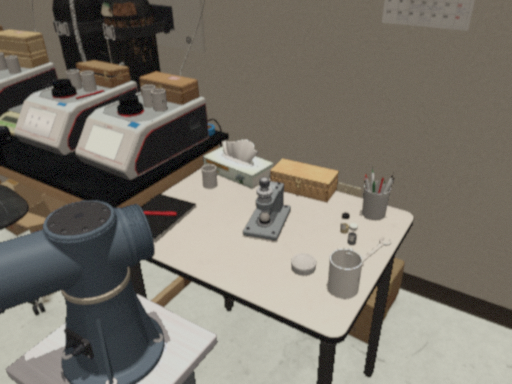

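Run:
```python
from h import *
for n in ['scene','side']:
    c=shot(n); v,u=np.nonzero(c['depth']>0); w=world(c,v,u)
    a=np.array([.176,.6]);b=np.array([.543,-.039]);t=np.clip(((w[:,:2]-a)@(b-a))/((b-a)@(b-a)),0,1)
    d=np.linalg.norm(w[:,:2]-a-t[:,None]*(b-a),axis=1)
    for lo,hi in[(0,.05),(.05,.1),(.1,.15),(.15,.2)]:
        m=(d>=lo)&(d<hi)
        print(n,lo,[ (round(float(k),1),w[m&(t>=k)&(t<k+.2),2].max(initial=-9).round(3)) for k in (0,.2,.4,.6,.8)])
```

```text
scene 0 [(0.0, np.float64(0.337)), (0.2, np.float64(-9.0)), (0.4, np.float64(0.025)), (0.6, np.float64(0.027)), (0.8, np.float64(0.17))]
scene 0.05 [(0.0, np.float64(0.336)), (0.2, np.float64(0.03)), (0.4, np.float64(0.021)), (0.6, np.float64(0.02)), (0.8, np.float64(0.025))]
scene 0.1 [(0.0, np.float64(0.029)), (0.2, np.float64(0.032)), (0.4, np.float64(0.017)), (0.6, np.float64(0.016)), (0.8, np.float64(0.005))]
scene 0.15 [(0.0, np.float64(0.031)), (0.2, np.float64(0.032)), (0.4, np.float64(0.03)), (0.6, np.float64(0.005)), (0.8, np.float64(0.005))]
side 0 [(0.0, np.float64(0.516)), (0.2, np.float64(0.004)), (0.4, np.float64(0.027)), (0.6, np.float64(0.028)), (0.8, np.float64(0.171))]
side 0.05 [(0.0, np.float64(0.497)), (0.2, np.float64(0.032)), (0.4, np.float64(0.025)), (0.6, np.float64(0.023)), (0.8, np.float64(0.109))]
side 0.1 [(0.0, np.float64(0.032)), (0.2, np.float64(0.033)), (0.4, np.float64(0.019)), (0.6, np.float64(0.019)), (0.8, np.float64(0.102))]
side 0.15 [(0.0, np.float64(0.033)), (0.2, np.float64(0.034)), (0.4, np.float64(0.031)), (0.6, np.float64(0.007)), (0.8, np.float64(0.006))]
```

Path is clear (the only high points are the robot's own).

>>> step_arm(rows=[[0.0306, -0.0533, 0, 0, 0, 0], [0.0306, -0.0533, 0, 0, 0, 0], [0.0306, -0.0533, 0, 0, 0, 0], [0.0306, -0.0533, 0, 0, 0, 0], [0.0306, -0.0533, 0, 0, 0, 0], [0.0306, -0.0533, 0, 0, 0, 0], [0.0306, -0.0533, 0, 0, 0, 0], [0.0306, -0.0533, 0, 0, 0, 0], [0.0306, -0.0533, 0, 0, 0, 0], [0.0306, -0.0533, 0, 0, 0, 0], [0.0306, -0.0533, 0, 0, 0, 0], [0.0306, -0.0533, 0, 0, 0, 0]], jaw=0.087)

```text
time: 3.2
position: [0.5436, -0.0418, 0.405]
tool_rot: [0.142, 0.99, 0.0, 0.0]
ft_force: [-0.1, 0.6, -0.7]
grip_width: 0.0869
grip_force: 0.0
```

>>> step_arm(rows=[[0, 0, 0, 0, 0, 0], [0, 0, 0, 0, 0, 0]])

```text
time: 3.45
position: [0.5423, -0.0398, 0.4044]
tool_rot: [0.142, 0.99, 0.0, -0.001]
ft_force: [-0.2, 0.1, -0.3]
grip_width: 0.0868
grip_force: 0.0
```

Run:
```python
from h import *
from scipy.optimize import least_squares
o=get_obs();print(o['time'],o['position'],o['tool_rot'],o['q'],o['ft_force'],o['moment'])
c=shot('wrist'); cv2.imwrite('pics/w1.png',c['pixels'])
for l in ['head','jam_nut']:
    for k in cut_out(l,'wrist')[:1]:
        v,u=np.nonzero(k['region']&(c['depth']>0)); w=world(c,v,u)
        print(l,k['confidence'],k['extent'],np.percentile(w[:,2],[5,50,95]).round(4))
        zt=np.percentile(w[:,2],90) ; m=np.zeros((384,512),np.uint8)
        s=np.abs(w[:,2]-zt)<.003; m[v[s],u[s]]=1
        t=w[s]; print('mean top',t.mean(0).round(4),'minmax mid',((np.percentile(t,1,0)+np.percentile(t,99,0))/2).round(4),(np.percentile(t,99,0)-np.percentile(t,1,0)).round(4), cv2.minEnclosingCircle(t[:,:2].astype(np.float32)))
```

```text
3.45 [ 0.5423186  -0.03976577  0.40440901] [ 1.42372457e-01  9.89812788e-01  3.20206242e-04 -7.90664468e-04] [-2.78865349e-01  4.19084687e-01  1.63701671e+00  4.74513645e-04
  1.08714487e+00 -1.56416682e+00] [-0.24104689  0.10655415 -0.32301595] [ 0.02757467  0.01981303 -0.00370299]
head 0.73 [259.9, 202.1, 38.9, 42.5] [0.1532 0.1678 0.1692]
mean top [ 0.5408 -0.0389  0.168 ] minmax mid [ 0.5412 -0.039   0.1679] [0.0258 0.026  0.0037] ((0.5410350561141968, -0.03863305225968361), 0.01461037341505289)
jam_nut 0.63 [260.1, 186.3, 54.1, 40.4] [0.1301 0.1356 0.137 ]
mean top [ 0.5322 -0.0368  0.1357] minmax mid [ 0.5369 -0.0388  0.1357] [0.035  0.0434 0.0036] ((0.5409162640571594, -0.03891138732433319), 0.023047400638461113)
```

View pics/w1.png

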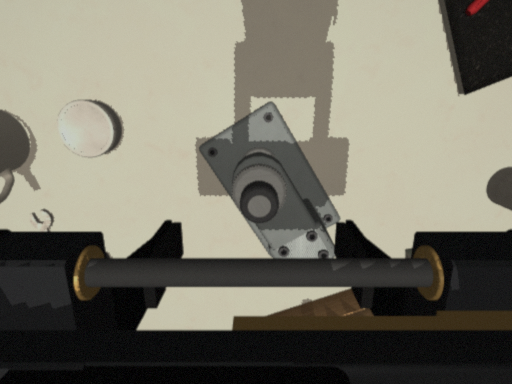

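>>> step_arm(rows=[[-0.0011, 0.001, -0.02, 0, 0, 0], [0, 0, -0.02, 0, 0, 0], [0, 0, -0.02, 0, 0, 0], [0, 0, -0.012, 0, 0, 0], [0, 0, -0.006, 0, 0, 0], [0, 0, 0, 0, 0, 0]], jaw=0.05)

```text
time: 4.35
position: [0.5417, -0.0385, 0.3268]
tool_rot: [0.142, 0.99, 0.0, -0.0]
ft_force: [-0.8, -0.0, 0.2]
grip_width: 0.0504
grip_force: 0.0
```

>>> step_arm(rows=[[0, 0, 0, 0, 0, 0], [0, 0, 0, 0, 0, 0], [0, 0, 0, 0, 0, 0], [0, 0, 0, 0, 0, 0], [0, 0, 0, 0, 0, 0]], jaw=0.02, squeeze=25)

```text
time: 4.97
position: [0.5418, -0.039, 0.3271]
tool_rot: [0.142, 0.99, -0.0, 0.0]
ft_force: [-0.8, -1.5, 3.6]
grip_width: 0.0288
grip_force: 25.0
```

```bash
cat > s.py <<'E'
from h import *
o=get_obs();a=R.from_quat(o['tool_rot']).as_matrix()[:,1]
print(o['time'],o['position'].round(4),'psi',np.degrees(np.arctan2(a[1],a[0])).round(2),'q6',o['q'][5].round(3),'F',o['ft_force'].round(2),'M',o['moment'].round(4),o['grip_width'].round(4),o['grip_force'])
E
python3 s.py
```

```text
Traceback (most recent call last):
  File "s.py", line 3, in <module>
    print(o['time'],o['position'].round(4),'psi',np.degrees(np.arctan2(a[1],a[0])).round(2),'q6',o['q'][5].round(3),'F',o['ft_force'].round(2),'M',o['moment'].round(4),o['grip_width'].round(4),o['grip_force'])
                                                                                                                                                                        ^^^^^^^^^^^^^^^^^^^^^
AttributeError: 'float' object has no attribute 'round'
```

>>> step_arm(rows=[[0, 0, -0.00022, 0, 0, -5], [0, 0, -0.00022, 0, 0, -5], [0, 0, -0.00022, 0, 0, -5], [0, 0, -0.00022, 0, 0, -5], [0, 0, -0.00022, 0, 0, -5], [0, 0, -0.00022, 0, 0, -5]])

```text
time: 5.72
position: [0.5418, -0.0389, 0.3258]
tool_rot: [0.394, 0.919, -0.0, 0.0]
ft_force: [-1.9, -0.1, 2.5]
grip_width: 0.0294
grip_force: 25.0
```

```bash
sed -i "s/o\['grip_width'\].round(4)/round(o['grip_width'],4)/" s.py; python3 s.py; python3 s.py
```

```text
5.725 [ 0.5418 -0.0389  0.3258] psi 43.53 q6 -1.037 F [-1.86 -0.08  2.49] M [-0.0996  0.0774  0.0316] 0.0294 24.997597262263298
5.725 [ 0.5418 -0.0389  0.3258] psi 43.53 q6 -1.037 F [-1.86 -0.08  2.49] M [-0.0996  0.0774  0.0316] 0.0294 24.997597262263298
```

>>> step_arm(rows=[[0, 0, -0.00022, 0, 0, -5], [0, 0, -0.00022, 0, 0, -5]])

```text
time: 5.98
position: [0.5419, -0.0388, 0.3253]
tool_rot: [0.473, 0.881, 0.0, 0.0]
ft_force: [-0.9, -0.4, 2.2]
grip_width: 0.0287
grip_force: 25.0
```

```bash
python3 s.py; python3 s.py
```

```text
5.975 [ 0.5419 -0.0388  0.3253] psi 33.53 q6 -0.863 F [-0.91 -0.41  2.21] M [-0.1163  0.0874  0.033 ] 0.0287 24.99760441482067
5.975 [ 0.5419 -0.0388  0.3253] psi 33.53 q6 -0.863 F [-0.91 -0.41  2.21] M [-0.1163  0.0874  0.033 ] 0.0287 24.99760441482067
```

```bash
cat > m.py <<'E'
from h import *
import sys
L=[]
for i in range(int(sys.argv[1]) if len(sys.argv)>1 else 6):
    o=get_obs(); L.append([o['moment'][2],o['joint_torque'][5],*o['ft_force']]); camera('side')
L=np.array(L);print('Mz,t6,F',L.mean(0).round(4),'sd',L.std(0).round(4)); import runpy; runpy.run_path('s.py')
E
python3 m.py
```

```text
Mz,t6,F [-5.2100e-02 -4.5000e-02 -8.2200e-02  6.0000e-04  3.3248e+00] sd [0.0393 0.1782 0.4976 0.3124 0.8596]
6.275 [ 0.5418 -0.0389  0.3253] psi 33.73 q6 -0.866 F [ 0.09 -0.35  4.59] M [-0.0983 -0.0168 -0.0523] 0.029 25.000053201802075
```

>>> step_arm(rows=[[0, 0, -0.00011, 0, 0, -2.5], [0, 0, -0.00011, 0, 0, -2.5]])

```text
time: 6.52
position: [0.5419, -0.0388, 0.3251]
tool_rot: [0.51, 0.86, 0.0, 0.0]
ft_force: [-0.3, -0.1, 5.4]
grip_width: 0.029
grip_force: 25.0
```

```bash
python3 s.py
```

```text
6.525 [ 0.5419 -0.0388  0.3251] psi 28.66 q6 -0.778 F [-0.31 -0.06  5.42] M [-0.0977  0.044   0.093 ] 0.029 24.99897988513112
```

>>> step_arm(rows=[[0, 0, -0.00011, 0, 0, -2.5]])

```text
time: 6.65
position: [0.5419, -0.0388, 0.325]
tool_rot: [0.529, 0.849, 0.0, 0.001]
ft_force: [0.2, 0.2, 4.0]
grip_width: 0.0287
grip_force: 25.0
```

```bash
python3 s.py
```

```text
6.65 [ 0.5419 -0.0388  0.325 ] psi 26.17 q6 -0.734 F [0.22 0.2  4.01] M [-0.1286  0.0686 -0.0223] 0.0287 24.99891282990575
```

>>> step_arm(rows=[[0, 0, -0.00011, 0, 0, -2.5]])

```text
time: 6.78
position: [0.5419, -0.0388, 0.3249]
tool_rot: [0.547, 0.837, 0.0, 0.001]
ft_force: [-0.2, -0.1, 3.7]
grip_width: 0.029
grip_force: 25.0
```

```bash
python3 s.py
```

```text
6.775 [ 0.5419 -0.0388  0.3249] psi 23.67 q6 -0.69 F [-0.21 -0.07  3.7 ] M [-0.1982  0.0588  0.0837] 0.029 24.998975819908082
```

>>> step_arm(rows=[[0, 0, -0.00011, 0, 0, -2.5]])

```text
time: 6.9
position: [0.5419, -0.0388, 0.3248]
tool_rot: [0.565, 0.825, 0.0, 0.0]
ft_force: [0.1, -0.3, 4.4]
grip_width: 0.0292
grip_force: 25.0
```

```bash
python3 s.py
```

```text
6.9 [ 0.5419 -0.0388  0.3248] psi 21.17 q6 -0.647 F [ 0.15 -0.27  4.37] M [-0.1547  0.0691  0.0332] 0.0292 24.999014949426055
```

>>> step_arm(rows=[[0, 0, -0.00011, 0, 0, -2.5]])

```text
time: 7.02
position: [0.5419, -0.0388, 0.3247]
tool_rot: [0.583, 0.812, 0.0, 0.001]
ft_force: [0.0, 0.6, 4.8]
grip_width: 0.0288
grip_force: 25.0
```

```bash
python3 s.py
```

```text
7.025 [ 0.5419 -0.0388  0.3247] psi 18.67 q6 -0.603 F [0.03 0.64 4.82] M [-0.0875  0.1161  0.0692] 0.0288 24.99894357752055
```

>>> step_arm(rows=[[0, 0, -0.0001, 0, 0, -2.5]])

```text
time: 7.15
position: [0.5419, -0.0388, 0.3245]
tool_rot: [0.601, 0.8, 0.0, 0.0]
ft_force: [-0.4, 0.2, 4.2]
grip_width: 0.0289
grip_force: 25.0
```

```bash
python3 s.py
```

```text
7.15 [ 0.5419 -0.0388  0.3245] psi 16.17 q6 -0.559 F [-0.41  0.17  4.18] M [-0.1477  0.0102 -0.0005] 0.0289 24.999136445112526
```

>>> step_arm(rows=[[0, 0, -0.0001, 0, 0, -2.5]])

```text
time: 7.28
position: [0.5419, -0.0388, 0.3244]
tool_rot: [0.618, 0.786, 0.0, 0.001]
ft_force: [0.1, 0.8, 4.4]
grip_width: 0.0287
grip_force: 25.0
```

```bash
python3 s.py
```

```text
7.275 [ 0.5419 -0.0388  0.3244] psi 13.67 q6 -0.516 F [0.06 0.82 4.43] M [-0.1028  0.1281  0.057 ] 0.0287 24.99893153551966
```

>>> step_arm(rows=[[0, 0, -0.0001, 0, 0, -2.5]])

```text
time: 7.4
position: [0.5419, -0.0388, 0.3243]
tool_rot: [0.635, 0.773, 0.0, 0.001]
ft_force: [0.1, -0.7, 3.5]
grip_width: 0.0288
grip_force: 25.0
```

```bash
python3 s.py
```

```text
7.4 [ 0.5419 -0.0388  0.3243] psi 11.17 q6 -0.472 F [ 0.15 -0.67  3.5 ] M [-0.1631  0.0053  0.0495] 0.0288 24.99895327258855
```

>>> step_arm(rows=[[0, 0, -0.0001, 0, 0, -2.5]])

```text
time: 7.52
position: [0.542, -0.0388, 0.3242]
tool_rot: [0.652, 0.759, 0.0, 0.001]
ft_force: [0.2, -0.1, 3.9]
grip_width: 0.029
grip_force: 25.0
```

```bash
python3 s.py
```

```text
7.525 [ 0.542  -0.0388  0.3242] psi 8.67 q6 -0.429 F [ 0.17 -0.05  3.89] M [-0.1188  0.0728  0.0411] 0.029 24.99890672508627
```

>>> step_arm(rows=[[0, 0, -0.0001, 0, 0, -2.5]])

```text
time: 7.65
position: [0.542, -0.0388, 0.3241]
tool_rot: [0.668, 0.744, 0.0, 0.001]
ft_force: [0.6, 2.1, 3.6]
grip_width: 0.0286
grip_force: 25.0
```

```bash
python3 s.py
```

```text
7.65 [ 0.542  -0.0388  0.3241] psi 6.17 q6 -0.385 F [0.58 2.11 3.64] M [-0.0645  0.0093  0.0388] 0.0286 24.999023973941803
```

>>> step_arm(rows=[[0, 0, -0.0001, 0, 0, -2.5]])

```text
time: 7.78
position: [0.542, -0.0388, 0.324]
tool_rot: [0.684, 0.729, 0.0, 0.001]
ft_force: [0.5, 0.3, 3.5]
grip_width: 0.029
grip_force: 25.0
```

```bash
python3 s.py
```

```text
7.775 [ 0.542  -0.0388  0.324 ] psi 3.67 q6 -0.341 F [0.46 0.27 3.53] M [-0.1444  0.0156  0.0672] 0.029 24.99908602796495
```

>>> step_arm(rows=[[0, 0, -0.0001, 0, 0, -2.5]])

```text
time: 7.9
position: [0.542, -0.0388, 0.324]
tool_rot: [0.7, 0.714, 0.0, 0.001]
ft_force: [0.8, -1.5, 3.6]
grip_width: 0.0293
grip_force: 25.0
```

```bash
python3 s.py
```

```text
7.9 [ 0.542  -0.0388  0.324 ] psi 1.17 q6 -0.298 F [ 0.8  -1.48  3.61] M [-0.1016  0.0182  0.0497] 0.0293 24.99908319208771
```

>>> step_arm(rows=[[0, 0, -0.0001, 0, 0, -2.5]])

```text
time: 8.02
position: [0.542, -0.0388, 0.3239]
tool_rot: [0.715, 0.699, 0.0, 0.001]
ft_force: [0.1, -0.1, 4.2]
grip_width: 0.0289
grip_force: 25.0
```

```bash
python3 s.py
```

```text
8.025 [ 0.542  -0.0388  0.3239] psi -1.33 q6 -0.254 F [ 0.15 -0.11  4.2 ] M [-0.1376  0.0788  0.0922] 0.0289 24.998975694179535
```

>>> step_arm(rows=[[0, 0, -0.0001, 0, 0, -2.5]])

```text
time: 8.15
position: [0.542, -0.0388, 0.3238]
tool_rot: [0.73, 0.683, 0.0, 0.001]
ft_force: [0.3, -0.6, 4.4]
grip_width: 0.029
grip_force: 25.0
```

```bash
python3 s.py
```

```text
8.15 [ 0.542  -0.0388  0.3238] psi -3.83 q6 -0.21 F [ 0.28 -0.63  4.45] M [-0.0786  0.0668  0.1067] 0.029 24.999062782153487
```

>>> step_arm(rows=[[0, 0, -0.0001, 0, 0, -2.5]])

```text
time: 8.28
position: [0.542, -0.0388, 0.3237]
tool_rot: [0.745, 0.667, 0.0, 0.001]
ft_force: [0.1, -0.3, 4.0]
grip_width: 0.0291
grip_force: 25.0
```

```bash
python3 s.py
```

```text
8.275 [ 0.542  -0.0388  0.3237] psi -6.32 q6 -0.167 F [ 0.07 -0.27  3.98] M [-0.0612  0.0082  0.094 ] 0.0291 24.999043657444417
```

>>> step_arm(rows=[[0, 0, -0.0001, 0, 0, -2.5]])

```text
time: 8.4
position: [0.542, -0.0388, 0.3237]
tool_rot: [0.759, 0.651, 0.0, 0.001]
ft_force: [0.5, -0.4, 5.4]
grip_width: 0.0291
grip_force: 25.0
```

```bash
python3 s.py
```

```text
8.4 [ 0.542  -0.0388  0.3237] psi -8.82 q6 -0.123 F [ 0.55 -0.44  5.39] M [-0.1219  0.0653  0.0932] 0.0291 24.99907387420535
```

>>> step_arm(rows=[[0, 0, -0.0001, 0, 0, -2.5]])

```text
time: 8.52
position: [0.542, -0.0388, 0.3236]
tool_rot: [0.773, 0.634, 0.0, 0.001]
ft_force: [1.2, -0.6, 4.7]
grip_width: 0.029
grip_force: 25.0
```

```bash
python3 s.py
```

```text
8.525 [ 0.542  -0.0388  0.3236] psi -11.31 q6 -0.08 F [ 1.19 -0.62  4.72] M [-0.0842  0.0663  0.1243] 0.029 24.998964378610253
```

>>> step_arm(rows=[[0, 0, -0.0001, 0, 0, -2.5]])

```text
time: 8.65
position: [0.542, -0.0388, 0.3235]
tool_rot: [0.787, 0.617, 0.0, 0.001]
ft_force: [0.5, 1.0, 5.6]
grip_width: 0.029
grip_force: 25.0
```

```bash
python3 s.py
```

```text
8.65 [ 0.542  -0.0388  0.3235] psi -13.8 q6 -0.036 F [0.51 1.02 5.61] M [-0.083   0.0655  0.1535] 0.029 24.998815250582993
```

>>> step_arm(rows=[[0, 0, -0.0001, 0, 0, -2.5]])

```text
time: 8.78
position: [0.542, -0.0388, 0.3235]
tool_rot: [0.8, 0.6, 0.0, 0.001]
ft_force: [-0.5, 0.3, 5.2]
grip_width: 0.029
grip_force: 25.0
```

```bash
python3 s.py
```

```text
8.775 [ 0.542  -0.0388  0.3235] psi -16.31 q6 0.007 F [-0.46  0.26  5.19] M [-0.1017  0.0829  0.1365] 0.029 24.998843553476036
```

>>> step_arm(rows=[[0, 0, -0.0001, 0, 0, -2.5]])

```text
time: 8.9
position: [0.5421, -0.0388, 0.3234]
tool_rot: [0.813, 0.582, 0.001, 0.001]
ft_force: [-0.7, -0.5, 5.8]
grip_width: 0.0292
grip_force: 25.0
```

```bash
python3 s.py
```

```text
8.9 [ 0.5421 -0.0388  0.3234] psi -18.79 q6 0.051 F [-0.72 -0.45  5.77] M [-0.0658  0.091   0.1508] 0.0292 24.998737410642207
```

>>> step_arm(rows=[[0, 0, 0, 0, 0, 0], [0, 0, 0, 0, 0, 0], [0, 0, 0, 0, 0, 0], [0, 0, 0, 0, 0, 0], [0, 0, 0, 0, 0, 0], [0, 0, 0, 0, 0, 0]], jaw=0.075)

```text
time: 9.65
position: [0.5417, -0.0388, 0.3228]
tool_rot: [0.813, 0.582, -0.0, -0.0]
ft_force: [0.7, -0.6, -0.6]
grip_width: 0.0735
grip_force: 0.0
```

```bash
python3 m.py 4
python3 - <<'E'
from h import *
c=shot('wrist'); cv2.imwrite('pics/w2.png',c['pixels'])
v,u=np.nonzero(c['depth']>0); w=world(c,v,u)
m=(np.hypot(w[:,0]-.542,w[:,1]+.0388)<.03)&(w[:,2]>.1)&(w[:,2]<.18)
print(m.sum(),np.histogram(w[m,2],bins=np.arange(.10,.18,.002))[0])
for a,b in[(.132,.141),(.162,.172)]:
    s=m&(w[:,2]>a)&(w[:,2]<b)
    if s.sum(): print(w[s].mean(0),cv2.minEnclosingCircle(w[s][:,:2].astype(np.float32)))
E
```

```text
Mz,t6,F [ 0.0164 -0.0003  0.0682 -0.0183 -0.2314] sd [3.340e-02 1.000e-04 5.902e-01 5.739e-01 3.053e-01]
9.85 [ 0.5417 -0.0388  0.3228] psi -18.82 q6 0.051 F [-0.61  0.18  0.48] M [-0.0757  0.0492  0.0296] 0.0747 0.0
5855 [ 709  755   20    7    1    0    0    0    0    0    0    3   44   55
   76   79  229 1194  728    1    0    1   25   66   68   83   80   62
   88   90  163  472  753    3    0    0    0    0    0]
[ 0.5451268  -0.02989556  0.13546834] ((0.5420047044754028, -0.03916230425238609), 0.02369866520166397)
[ 0.544108   -0.03296779  0.16412408] ((0.5429068803787231, -0.03736596181988716), 0.014271295629441738)
```

View pics/w2.png

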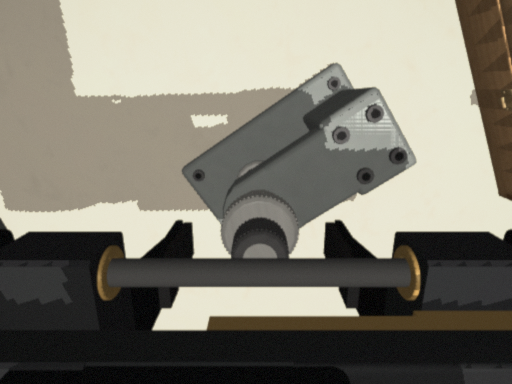

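>>> step_arm(rows=[[0.0002, 0, -0.008, 0, 0, 0], [0, 0, -0.008, 0, 0, 0], [0, 0, -0.007, 0, 0, 0], [0, 0, -0.0033, 0, 0, 0], [0, 0, 0, 0, 0, 0]])

```text
time: 10.52
position: [0.5418, -0.0388, 0.2961]
tool_rot: [0.813, 0.582, -0.0, -0.0]
ft_force: [0.2, 0.2, 0.5]
grip_width: 0.0751
grip_force: 0.0
```

>>> step_arm(rows=[[0, 0, 0, 0, 0, 0], [0, 0, 0, 0, 0, 0], [0, 0, 0, 0, 0, 0], [0, 0, 0, 0, 0, 0], [0, 0, 0, 0, 0, 0]], jaw=0.038, squeeze=45)

```text
time: 11.15
position: [0.5421, -0.0389, 0.2967]
tool_rot: [0.813, 0.582, 0.0, 0.0]
ft_force: [0.6, -0.5, 1.0]
grip_width: 0.0458
grip_force: 45.1
```

```bash
python3 s.py
```

```text
11.15 [ 0.5421 -0.0389  0.2967] psi -18.82 q6 0.051 F [ 0.56 -0.48  1.04] M [-0.1224 -0.0459  0.0479] 0.0458 45.12686714529991
```

>>> step_arm(rows=[[0, 0, -0.00022, 0, 0, -5], [0, 0, -0.00022, 0, 0, -5], [0, 0, -0.00022, 0, 0, -5], [0, 0, -0.00022, 0, 0, -5], [0, 0, -0.00022, 0, 0, -5], [0, 0, -0.00022, 0, 0, -5]])

```text
time: 11.9
position: [0.5422, -0.0389, 0.2954]
tool_rot: [0.937, 0.35, 0.001, 0.0]
ft_force: [0.5, -0.5, -0.1]
grip_width: 0.0455
grip_force: 45.1
```

```bash
python3 s.py
```

```text
11.9 [ 0.5422 -0.0389  0.2954] psi -48.97 q6 0.578 F [ 0.48 -0.52 -0.14] M [-0.1505 -0.0438  0.0041] 0.0455 45.11972280219197
```

>>> step_arm(rows=[[0, 0, -0.00018, 0, 0, -4]])

```text
time: 12.02
position: [0.5422, -0.0389, 0.2952]
tool_rot: [0.948, 0.318, 0.001, 0.0]
ft_force: [1.5, -0.3, -0.0]
grip_width: 0.0459
grip_force: 45.1
```

```bash
python3 s.py
```

```text
12.025 [ 0.5422 -0.0389  0.2952] psi -52.94 q6 0.647 F [ 1.54 -0.35 -0.01] M [-0.1472 -0.015   0.0424] 0.0459 45.120697198435664
```

>>> step_arm(rows=[[0, 0, -0.00018, 0, 0, -4]])

```text
time: 12.15
position: [0.5422, -0.039, 0.295]
tool_rot: [0.959, 0.285, 0.001, 0.0]
ft_force: [1.5, -1.0, 0.4]
grip_width: 0.0456
grip_force: 45.1
```

```bash
python3 s.py
```

```text
12.15 [ 0.5422 -0.039   0.295 ] psi -56.94 q6 0.717 F [ 1.54 -0.99  0.4 ] M [-0.1482 -0.0403  0.0141] 0.0456 45.12042263522744
```

>>> step_arm(rows=[[0, 0, -0.00018, 0, 0, -4]])

```text
time: 12.28
position: [0.5422, -0.039, 0.2948]
tool_rot: [0.968, 0.251, 0.001, 0.0]
ft_force: [2.2, -0.5, -0.7]
grip_width: 0.0458
grip_force: 45.1
```

```bash
python3 s.py
```

```text
12.275 [ 0.5422 -0.039   0.2948] psi -60.94 q6 0.786 F [ 2.2  -0.49 -0.68] M [-0.1695 -0.0588  0.0244] 0.0458 45.12000563554466
```

>>> step_arm(rows=[[0, 0, -0.00018, 0, 0, -4]])

```text
time: 12.4
position: [0.5422, -0.039, 0.2947]
tool_rot: [0.976, 0.217, 0.001, 0.0]
ft_force: [0.1, -0.6, 0.2]
grip_width: 0.0456
grip_force: 45.1
```

```bash
python3 s.py
```

```text
12.4 [ 0.5422 -0.039   0.2947] psi -64.94 q6 0.856 F [ 0.14 -0.56  0.22] M [-0.16   -0.0146  0.0141] 0.0456 45.12000164017081
```

>>> step_arm(rows=[[0, 0, -0.00018, 0, 0, -4]])

```text
time: 12.52
position: [0.5422, -0.039, 0.2945]
tool_rot: [0.983, 0.183, 0.001, 0.0]
ft_force: [0.8, -0.3, 0.4]
grip_width: 0.0457
grip_force: 45.1
```

```bash
python3 s.py
```

```text
12.525 [ 0.5422 -0.039   0.2945] psi -68.94 q6 0.926 F [ 0.83 -0.34  0.4 ] M [-0.1971 -0.0331  0.0437] 0.0457 45.1199032086879
```

>>> step_arm(rows=[[0, 0, -0.00018, 0, 0, -4]])

```text
time: 12.65
position: [0.5423, -0.039, 0.2943]
tool_rot: [0.989, 0.148, 0.001, 0.0]
ft_force: [1.7, -0.9, 0.9]
grip_width: 0.0457
grip_force: 45.1
```

```bash
python3 s.py
```

```text
12.65 [ 0.5423 -0.039   0.2943] psi -72.94 q6 0.996 F [ 1.68 -0.87  0.88] M [-0.1458  0.0245  0.0114] 0.0457 45.1197075471282
```

>>> step_arm(rows=[[0, 0, -0.00018, 0, 0, -4]])

```text
time: 12.78
position: [0.5422, -0.039, 0.2941]
tool_rot: [0.994, 0.114, 0.001, 0.0]
ft_force: [1.1, -1.0, 0.4]
grip_width: 0.0459
grip_force: 45.1
```

```bash
python3 s.py
```

```text
12.775 [ 0.5422 -0.039   0.2941] psi -76.93 q6 1.066 F [ 1.1  -1.03  0.39] M [-0.1396  0.0176  0.0692] 0.0459 45.11978968977928
```

>>> step_arm(rows=[[0, 0, -0.00018, 0, 0, -4]])

```text
time: 12.9
position: [0.5423, -0.0391, 0.294]
tool_rot: [0.997, 0.079, 0.001, 0.0]
ft_force: [0.4, -1.3, -0.5]
grip_width: 0.0457
grip_force: 45.1
```

```bash
python3 s.py
```

```text
12.9 [ 0.5423 -0.0391  0.294 ] psi -80.94 q6 1.135 F [ 0.44 -1.29 -0.55] M [-0.148  -0.0127  0.0305] 0.0457 45.119629595428705
```

>>> step_arm(rows=[[0, 0, -0.00018, 0, 0, -4]])

```text
time: 13.02
position: [0.5423, -0.0391, 0.2938]
tool_rot: [0.999, 0.044, 0.001, 0.0]
ft_force: [0.2, -1.6, -0.2]
grip_width: 0.0455
grip_force: 45.1
```

```bash
python3 s.py
```

```text
13.025 [ 0.5423 -0.0391  0.2938] psi -84.93 q6 1.205 F [ 0.23 -1.59 -0.25] M [-0.2192  0.0115 -0.0154] 0.0455 45.11967002414167
```

>>> step_arm(rows=[[0, 0, -0.00018, 0, 0, -4]])

```text
time: 13.15
position: [0.5423, -0.0391, 0.2936]
tool_rot: [1.0, 0.009, 0.001, 0.0]
ft_force: [0.6, -0.8, 0.7]
grip_width: 0.0457
grip_force: 45.1
```

```bash
python3 s.py
```

```text
13.15 [ 0.5423 -0.0391  0.2936] psi -88.93 q6 1.275 F [ 0.6  -0.78  0.68] M [-0.1556  0.015   0.0771] 0.0457 45.13748844154179
```

>>> step_arm(rows=[[0, 0, -9e-05, 0, 0, -2]])

```text
time: 13.28
position: [0.5422, -0.0391, 0.2937]
tool_rot: [1.0, -0.007, 0.001, 0.0]
ft_force: [1.3, -1.9, 1.3]
grip_width: 0.0461
grip_force: 45.1
```

```bash
python3 s.py
```

```text
13.275 [ 0.5422 -0.0391  0.2937] psi -90.84 q6 1.309 F [ 1.3  -1.89  1.31] M [-0.2566  0.0588  0.2027] 0.0461 45.14522555284202
```

>>> step_arm(rows=[[0, 0, -9e-05, 0, 0, -2]])

```text
time: 13.4
position: [0.5422, -0.039, 0.2936]
tool_rot: [1.0, -0.025, 0.001, 0.0]
ft_force: [1.0, -1.7, 2.5]
grip_width: 0.046
grip_force: 45.2
```

```bash
python3 s.py
```

```text
13.4 [ 0.5422 -0.039   0.2936] psi -92.84 q6 1.344 F [ 1.02 -1.74  2.47] M [-0.2927  0.036   0.2973] 0.046 45.16211352311075
```

>>> step_arm(rows=[[0, 0, 0, 0, 0, -1.3]])

```text
time: 13.52
position: [0.5422, -0.039, 0.2936]
tool_rot: [0.999, -0.036, 0.001, 0.0]
ft_force: [1.2, -2.2, 3.3]
grip_width: 0.0459
grip_force: 45.2
```

```bash
python3 s.py
```

```text
13.525 [ 0.5422 -0.039   0.2936] psi -94.13 q6 1.366 F [ 1.21 -2.21  3.3 ] M [-0.317  -0.0421  0.3495] 0.0459 45.16483437269926
```

>>> step_arm(rows=[[0, 0, 0, 0, 0, -1.3]])

```text
time: 13.65
position: [0.5422, -0.0391, 0.2936]
tool_rot: [0.999, -0.047, 0.001, 0.0]
ft_force: [1.6, -2.7, 2.8]
grip_width: 0.0459
grip_force: 45.2
```

```bash
python3 s.py
```

```text
13.65 [ 0.5422 -0.0391  0.2936] psi -95.44 q6 1.389 F [ 1.58 -2.67  2.81] M [-0.4645 -0.0281  0.4064] 0.0459 45.20360514521599
```

>>> step_arm(rows=[[0, 0, 0, 0, 0, -1.2]])

```text
time: 13.78
position: [0.5422, -0.039, 0.2936]
tool_rot: [0.998, -0.058, 0.001, 0.0]
ft_force: [1.2, -3.9, 4.4]
grip_width: 0.0459
grip_force: 45.2
```

```bash
python3 s.py
```

```text
13.775 [ 0.5422 -0.039   0.2936] psi -96.64 q6 1.41 F [ 1.16 -3.94  4.4 ] M [-0.4787 -0.0688  0.5212] 0.0459 45.21291238255799
```

>>> step_arm(rows=[[0, 0, 0, 0, 0, -1.2]])

```text
time: 13.9
position: [0.5422, -0.039, 0.2936]
tool_rot: [0.998, -0.068, 0.001, 0.0]
ft_force: [1.4, -3.1, 5.3]
grip_width: 0.0456
grip_force: 45.2
```

```bash
python3 m.py 6
```

```text
Mz,t6,F [ 0.4728  0.4594  1.3286 -3.3949  5.2111] sd [0.023  0.0388 0.3219 0.4062 0.358 ]
14.2 [ 0.5422 -0.0391  0.2936] psi -97.82 q6 1.43 F [ 1.46 -3.61  4.91] M [-0.5521 -0.0277  0.4102] 0.0456 45.226650070399046
```

>>> step_arm(rows=[[0, 0, 0, 0, 0, 0], [0, 0, 0, 0, 0, 0], [0, 0, 0, 0, 0, 0], [0, 0, 0, 0, 0, 0], [0, 0, 0, 0, 0, 0], [0, 0, 0, 0, 0, 0]], jaw=0.08)

```text
time: 14.95
position: [0.5418, -0.0388, 0.2932]
tool_rot: [0.998, -0.068, -0.0, -0.0]
ft_force: [-0.0, 0.6, -0.4]
grip_width: 0.0795
grip_force: 0.0
```

>>> step_arm(rows=[[0, 0, 0.01, 0, 0, 0], [0, 0, 0.02, 0, 0, 0], [0, 0, 0.03, 0, 0, 0], [0, 0, 0.03, 0, 0, 0], [0, 0, 0.02, 0, 0, 0], [0, 0, 0.01, 0, 0, 0], [0, 0, 0, 0, 0, 0], [0, 0, 0, 0, 0, 0]])

```text
time: 15.95
position: [0.5415, -0.0387, 0.4124]
tool_rot: [0.998, -0.068, -0.001, -0.0]
ft_force: [-0.8, -0.4, -0.3]
grip_width: 0.0803
grip_force: 0.0
```

```bash
python3 s.py
python3 - <<'E'
from h import *
c=shot('wrist');d=shot('side')
cv2.imwrite('pics/w3.png',np.hstack([cv2.resize(c['pixels'],(400,300)),cv2.resize(d['pixels'][135:255,175:335],(400,300))]))
v,u=np.nonzero(c['depth']>0); w=world(c,v,u)
m=np.hypot(w[:,0]-.542,w[:,1]+.0388)<.028
print(np.histogram(w[m,2],bins=np.arange(.10,.18,.002)))
E
```

```text
15.95 [ 0.5415 -0.0387  0.4124] psi -97.82 q6 1.43 F [-0.83 -0.39 -0.32] M [-0.0945  0.215   0.0237] 0.0803 0.0
(array([263, 275,   1,   0,   0,   0,   0,   0,   0,   0,   3,  27,  16,
        25,  49, 314, 616,  23,   0,   0,   0,   1,   8,  16,  22,  15,
        24,  21,  25,  26,  69, 296, 685,   3,   0,   0,   0,   0,   0]), array([0.1  , 0.102, 0.104, 0.106, 0.108, 0.11 , 0.112, 0.114, 0.116,
       0.118, 0.12 , 0.122, 0.124, 0.126, 0.128, 0.13 , 0.132, 0.134,
       0.136, 0.138, 0.14 , 0.142, 0.144, 0.146, 0.148, 0.15 , 0.152,
       0.154, 0.156, 0.158, 0.16 , 0.162, 0.164, 0.166, 0.168, 0.17 ,
       0.172, 0.174, 0.176, 0.178]))
```

View pics/w3.png

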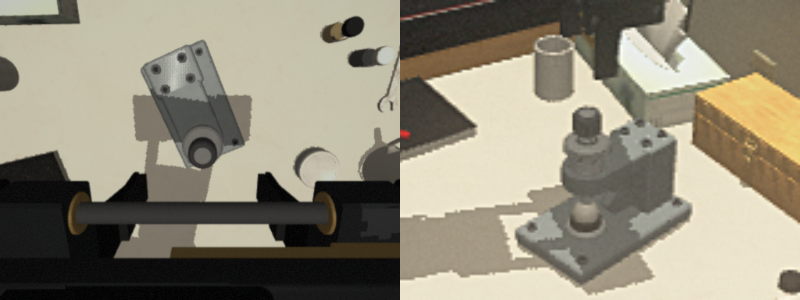

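The wrist view on the left shows the nut down on its washer with the head at about (203,150). The side view on the right shows the foot on the sphere at (585,212) and the bystanders where they were. Handing in.

```bash
python3 -c "
from rig import hand_in; print(hand_in())"
```

```text
the job is handed in; nothing more can be done
None
```

The gauge is set and locked, and the job was handed in at about 16 s: I turned the spindle down to an estimated 35–40 N on the sphere before letting go, then ran the jam nut onto its washer and nipped it up at about 0.5 N m; I did not re-check the sphere's nip after tightening the nut, and the bystanders I could see had not moved.

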